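Run the robot's drive up to the third click

TASK

The robot on the blocks is due for a wheel test at its third speed step. With fingertips only, gripping nothing, draw the drive lever (the one with the crossbar handle) back towards you to its idle stop and, with it there, press the flat arming button right in; then push the lever gently forward three clicks, counting them by feel, and leave it resting in the third notch without ever running on past it. Leave the ball-knobbed lift lever, the mushroom-headed stop button and everything else as they are.

Things in the scene. Friction and masses are not known exactly. Their poses are not given: they have to be found in the camera images.
- drive_unit: housing of the drive lever: an aluminium half-round quadrant 150 mm long, 56 mm wide, 105 mm high on a thin flange 170 x 62 mm, fixed on the board. Origin: centre of its underside, on the board's top (18 mm above the table). Its x axis is the lever's forward direction (away from the robot, within 0.3 rad of world x), y to the left, z up. The four units (two quadrants, two button boxes) stand side by side on the board about 100 mm apart, in any order
- drive_unit_pivot (a point): the drive lever's pivot, 30 mm above the housing's origin; the lever turns about the housing's y axis
- drive_grip (a point): centre of the drive lever's crossbar: a black bar 50 mm long (along y) and 18 mm thick on a 10 mm round steel stem (16 mm collar just under the bar), 125 mm from the pivot; it moves with the lever
- drive (a joint): angle of the drive lever in rad: 0 = idle (leaning 20 degrees towards the robot), growing forward. Notches every 0.1745 (10 degrees, 22 mm at the crossbar): 0.175 first, 0.349 second, 0.524 third, then 0.698, 0.873; end stops -0.03 and 0.903. Starts at about the first or second. About 6 to 7 N at the crossbar takes it over the crest half-way between notches, then it snaps by itself into the next and stays there
- lift_unit: housing of the lift lever, just like that of the drive lever; origin: centre of its underside
- lift_grip (a point): centre of the lift lever's black ball knob, 30 mm in diameter, 125 mm from its pivot; not to be moved
- enable_top (a point): centre of the top face of the arming button: a flat round steel button 32 mm across in a 48 mm dark collar that stands on a grey box 95 x 66 x 60 mm; 10 mm of the button stand clear of the collar, its face is 100 mm above the table
- enable (a joint): travel of the arming button in m: 0 up, 0.006 fully down (about 5 N, springs back up)
- stop_top (a point): top of the stop button: a domed mushroom head 42 mm across on another such grey box, 120 mm above the table; not to be pressed
- stop (a joint): travel of the stop button in m: 0 up, 0.006 pressed
- screwdriver: loose black-handled screwdriver, 170 mm long, lying across the front strip of the board (origin at its middle, underside); to be left alone
- socket: loose steel socket, 22 mm across and 60 mm tall, standing on the board between the units (origin under its centre); to be left alone
- gearmotor: loose small gearmotor, 25 mm across and 75 mm long, lying on the board's back strip (origin at its middle, underside); to be left alone
- omni_wheel: loose omni wheel, 100 mm across and 38 mm high, lying on the table to the right (origin under its centre); to be left alone
- tape_measure: loose tape measure, 68 x 68 x 36 mm, on the table to the right (origin under its centre); to be left alone
- nut_tub: loose clear tub, 90 x 70 x 45 mm, on the table to the left (origin under its centre); to be left alone
- channel_offcut: loose piece of aluminium channel, 130 x 51 x 40 mm, on the table near the robot (origin under its centre); to be left alone

How it is judged:
By the outcome, as a careful person would: the job done as asked, in the order asked, and still so for the second after the job is handed in, with the robot touching nothing.
It also fails if it takes over 61 s, if anything falls off the work surface, if the arm or the gripper's body presses on something with over 40 N, if the wrist force passes 120 N, or if a joint passes its speed limit or range.

ROBOT

A 6-joint arm with a two-finger parallel gripper is mounted at the origin on the work surface. World frame = base frame: x ahead of the robot, y to its left, z up, the work surface at z = 0. Lengths are in m, angles in rad, forces in N, time in s.
With the tool pointing down it reaches from about 0.35 to 0.975 m from the base axis. Payload 4.9 kg.
Tool frame: the origin (TCP) lies at the very end of the fingers, on their centre line; the grasp point (between the pads) lies ctrl.grip_point_offset behind it (ctrl.grip_point_offset is the distance from the TCP to the grasp point, in m); z points along the fingers, y is the direction in which the jaws open and shut (so a half turn about z gives the same grasp; the last joint's range is limited). The gripper opens to 85 mm and grips with 20 to 120 N. Pads are 22 mm wide; open, the fingers measure 114 mm over their backs; the gripper's body (76 mm by 85 mm) begins 54 mm behind the grasp point. The pads swing forward as they close: fully open they stand 13 mm farther back than shut.
Start: joints at [0.988, 0.053, 1.613, -0, 1.476, -0.119], TCP at [0.28, 0.559, 0.206] pointing down, gripper open.
Joint ranges: [-3.01, 3.01], [-1.01, 2.22], [0.06, 2.58], [-1.02, 4.17], [0.09, 2.62], [-3.14, 3.14]. Speed limits (rad/s): [2.57, 2.57, 3.14, 3.14, 3.14, 3.14].

INTERFACE

Orientations are given as a rotation vector (axis times angle).
In Python, from station import ctrl gives the robot as it stands. The module is installed in compiled form; this text tells all that it offers.
- The arm moves only by the shell command python3 -m creep 'ROWS' [FORCE]. ROWS is JSON, a list of rows, each a list of 5 numbers: the closure in counts, from 0 (fully open) to 255 (shut), then the shift along the tool's x, y, z in mm, then the turn about the tool's z in rad. A call has 1 to 12 rows; each row is the pose to reach, as a shift and turn from the pose commanded when the call began, along the tool's axes at that moment; what a row does not reach only later rows make up. A row lasts 1/12 s, in which the tool goes at most 41.7 mm and 7.16 degrees, less where a joint would pass 70% of its speed; a pose out of reach is approached as far as the arm can. A call with a gripper value outside its range is refused whole. The fingers move at their own pace and stop on an object; FORCE is the grip in N (left out, the last holds). Time passes only in rows, so rows that repeat a pose let the fingers close. It gives the time, the measured TCP pose, the force and the opening at its end, in the units of the state.
- ctrl.get_obs(): the state, without advancing time (a new reading comes with each control period).
- ctrl.get_image(name): name is "side" or "top" or "wrist"; returns the picture (480x640x3 uint8, red, green, blue); there is no depth.
- ctrl.calibration(name): a dict with "fx", "fy", "cx", "cy" (pixels), "k1" (the pictures are not rectified: a ray, as slopes to the right and down, at radius r is drawn at 1 + k1 r^2 times it, then the intrinsics apply), "R" (3x3) and "t" (3): a world point X has camera coordinates R X + t. Camera axes: x right, y down, z forward; pixel columns grow to the right and rows downward; lengths in m; the calibration is good to about 2 mm. A picture is of the moment at which its call begins: read the wrist's pose just before it. calibration takes no time and is no camera call; for the wrist camera it gives the pose at the moment of the call.
- ctrl.finish_job(): hands the job in, once; it reports no verdict.
Trained networks look in the newest picture that a camera, given by its name, has taken for a name from the list of things; names that differ only in an ending like _2 or _b are one class to them, and where a whole thing is asked for, a point or a joint stands for the part that bears it (a point fixed in the world has none). Each returns a list of dicts, best first, with "conf" (0 to 1); they miss things now and then, are a little off and sometimes report something else, mostly with a low value. They report only what shows in the picture. A call takes as long as a camera call.
- ctrl.boxes_of(camera, label): "rect" ([left, top, width, height] in pixels, round what is visible of it).
- ctrl.outline_of(camera, label): "mask" (480x640 bool, what is visible of it) and "rect" ([left, top, width, height] in pixels, round what is visible of it).
The state is a dict: "t": time; "q": joint angles; "dq": joint speeds; "effort": joint torques, N m; "tool_pos": TCP position; "tool_rot": TCP orientation; "contact_force": force on the tool from outside, world axes, zero at the start; "wrist_torque": the same for the moment, N m; "opening": finger opening in m.
Only numpy, scipy, OpenCV 4.12 (cv2) and the standard library are available. Lean on these libraries where they do the work, as an engineer would, in place of code of your own. Each camera call takes 0.05 s, during which the arm holds its last target. There are 200 camera calls.

## Working session

There is one attempt and no reset: what is moved stays moved. The work goes in short steps, Python scripts to look and compute and a shell command to move; the robot and the scene stay as the last step left them, time stands still between calls to the robot, and variables do not carry over. Pictures are saved under pics/ and viewed, about 8 in all and at most 12, crops included, and the job is handed in when it is done.

```bash
mkdir -p pics; cat > h.py <<'E'
import numpy as np, cv2
from scipy.spatial.transform import Rotation as R
from station import ctrl
def ray(cam,u,v):
    c=ctrl.calibration(cam); x=(u-c['cx'])/c['fx']; y=(v-c['cy'])/c['fy']
    a,b=x,y
    for _ in range(20):
        s=1+c['k1']*(a*a+b*b); a,b=x/s,y/s
    Rm=np.array(c['R']); t=np.array(c['t'])
    return -Rm.T@t, Rm.T@np.array([a,b,1.])
def atz(cam,u,v,z):
    o,d=ray(cam,u,v); return o+d*(z-o[2])/d[2]
def proj(cam,X):
    c=ctrl.calibration(cam); p=np.array(c['R'])@np.array(X)+np.array(c['t'])
    a,b=p[0]/p[2],p[1]/p[2]; s=1+c['k1']*(a*a+b*b)
    return np.array([c['fx']*a*s+c['cx'],c['fy']*b*s+c['cy']])
def tri(L):
    A=np.zeros((3,3));B=np.zeros(3)
    for cam,u,v in L:
        o,d=ray(cam,u,v); d=d/np.linalg.norm(d); P=np.eye(3)-np.outer(d,d); A+=P;B+=P@o
    return np.linalg.solve(A,B)
def save(cam,n):
    im=ctrl.get_image(cam); cv2.imwrite(f'pics/{n}.png',im[:,:,::-1]); return im
def tool(X):  # world point in tool frame, mm
    o=ctrl.get_obs(); return R.from_rotvec(o['tool_rot']).inv().apply(np.array(X)-o['tool_pos'])*1000
E
cat > a.py <<'E'
from h import *
save('top','top0');save('side','side0')
o=ctrl.get_obs();print(o, R.from_rotvec(o['tool_rot']).as_matrix().round(3),ctrl.grip_point_offset)
for cam in('top','side'):
    c=ctrl.calibration(cam);print(cam,-np.array(c['R']).T@np.array(c['t']))
    for l in['drive_grip','drive_unit','lift_grip','lift_unit','enable_top','stop_top','socket','screwdriver']:
        print(cam,l,[(d['rect'],round(d['conf'],2)) for d in ctrl.boxes_of(cam,l)[:2]])
E
python3 a.py
```

```text
{'t': 0.1, 'q': array([ 9.87981670e-01,  5.32797249e-02,  1.61416789e+00,  5.73819814e-06,
        1.47601305e+00, -1.18981098e-01]), 'dq': array([-0.00083729, -0.00163636, -0.00081604,  0.00105059,  0.00038433,
       -0.00035449]), 'effort': array([ 6.17915866e-04, -3.94897056e+01, -3.71364391e+01, -1.08870984e-04,
        3.88134373e-03, -1.53490737e-05]), 'tool_pos': array([0.27925711, 0.5584512 , 0.20488621]), 'tool_rot': array([-7.21926103e-01, -3.05685324e+00,  2.75180930e-03]), 'contact_force': array([-0.45466824,  0.53870769, -0.3267455 ]), 'wrist_torque': array([-0.00246085, -0.05946384, -0.00590357]), 'opening': 0.08550421290376975} [[-0.894  0.447 -0.001]
 [ 0.447  0.894 -0.002]
 [ 0.    -0.002 -1.   ]] 0.0187
top [ 0.36411271 -0.06751079  1.3321611 ]
top drive_grip [([329.6, 198.5, 19.7, 7.8], 0.48), ([464.5, 231.4, 39.7, 35.9], 0.48)]
top drive_unit [([325.6, 173.1, 27.1, 65.5], 0.67), ([424.7, 269.6, 49.0, 43.0], 0.57)]
top lift_grip [([292.2, 172.0, 12.4, 21.8], 0.58), ([163.6, 278.5, 39.8, 39.1], 0.27)]
top lift_unit [([286.3, 173.8, 27.3, 63.1], 0.8)]
top enable_top [([329.1, 196.3, 22.0, 11.4], 0.72), ([256.6, 186.1, 13.4, 12.1], 0.45)]
top stop_top [([369.0, 198.9, 13.7, 15.6], 0.75)]
top socket [([318.1, 187.2, 5.1, 9.1], 0.38)]
top screwdriver [([263.9, 241.1, 56.5, 8.9], 0.62)]
side [0.23672086 0.84900469 0.98252144]
side drive_grip [([289.9, 212.4, 15.7, 27.1], 0.69)]
side drive_unit [([266.7, 216.6, 61.3, 60.5], 0.56), ([251.6, 249.0, 9.4, 12.3], 0.34)]
side lift_grip []
side lift_unit [([253.9, 241.3, 67.0, 64.4], 0.98)]
side enable_top []
side stop_top [([306.5, 209.2, 10.8, 14.4], 0.6)]
side socket []
side screwdriver [([312.6, 279.1, 27.3, 49.1], 0.55)]
```

```bash
python3 - <<'E'
import cv2,numpy as np
a=cv2.imread('pics/top0.png')[150:270,230:420]; b=cv2.imread('pics/side0.png')[170:340,210:400]
a=cv2.resize(a,None,fx=4,fy=4,interpolation=cv2.INTER_CUBIC); cv2.imwrite('pics/t1.png',a)
cv2.imwrite('pics/s1.png',cv2.resize(b,None,fx=3.5,fy=3.5,interpolation=cv2.INTER_CUBIC))
E
```

```text
(no output)
```

View pics/t1.png

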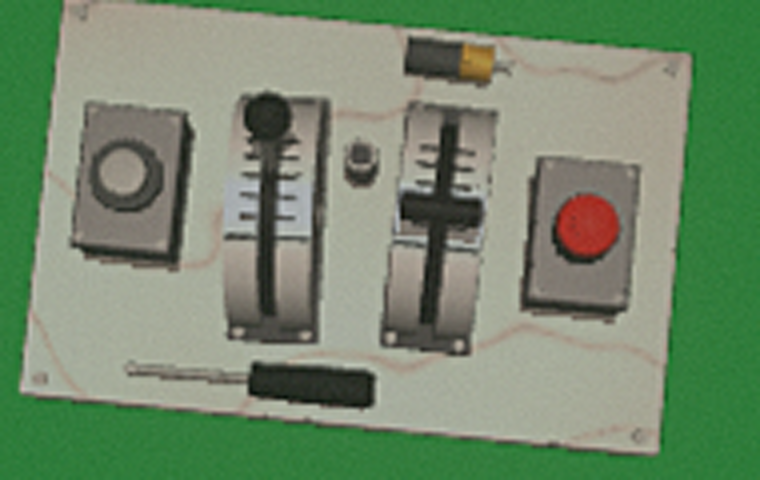

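View pics/s1.png

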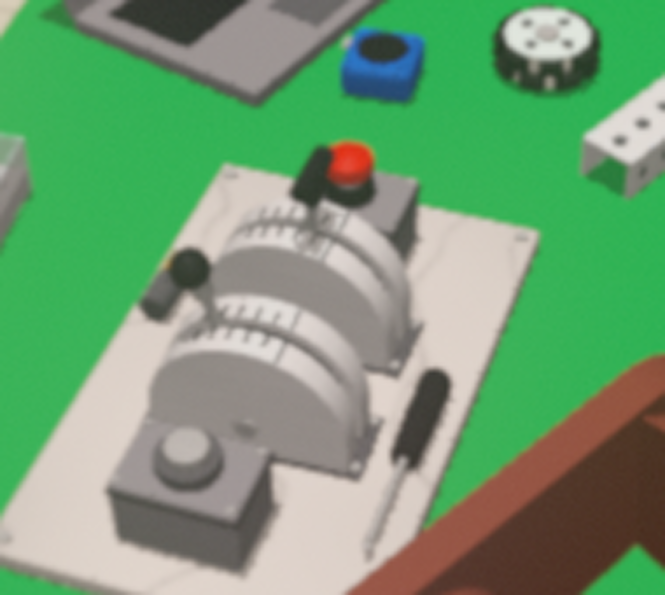

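Top view crop: arming button at left (full-frame ~(261,192)), then the lift lever (knob ~(297,179)), the drive lever (crossbar ~(340,202)) and the red stop button at right. The side view agrees, with the crossbar at ~(299,220).

```bash
python3 - <<'E'
from h import *
T=lambda u,v:(230+u/4,150+v/4); S=lambda u,v:(210+u/3.5,170+v/3.5)
bar=tri([('top',*T(440,208)),('side',*S(312,175))]); print('bar',bar, atz('top',*T(440,208),.172))
kn=tri([('top',*T(268,116)),('side',*S(190,269))]); print('knob',kn)
en=tri([('top',*T(123,170)),('side',*S(188,444))]); print('en',en,atz('top',*T(123,170),.1),atz('side',*S(188,444),.1))
A=atz('top',*T(451,122),.10);B=atz('top',*T(428,325),.10); d=A-B; print('slot',A,B,'yaw',np.arctan2(d[1],d[0]))
A2=atz('top',*T(268,150),.10);B2=atz('top',*T(266,318),.10)
F=atz('top',*T(426,350),.02); print('flange front mid',F)
for a,b in [((62,0),(22,393)),((690,53),(657,453))]:
    P,Q=atz('top',*T(*a),.018),atz('top',*T(*b),.018); e=P-Q; print('board edge yaw',np.arctan2(e[1],e[0]))
yaw=np.arctan2(d[1],d[0]); f=np.array([np.cos(yaw),np.sin(yaw),0])
print('bar along from housing centre',(bar-(F+.085*f))@f, 'slot mid',((A+B)/2-(F+.085*f))@f, 'lat',np.cross(f,bar-F)[2])
for n,p in(('bar',bar),('en',en)): print(n,tool(p))
E
```

```text
bar [ 0.53448201 -0.08673803  0.16918706] [ 0.53423953 -0.0866598   0.172     ]
knob [0.59080766 0.01986021 0.16114175]
en [0.56546378 0.11770298 0.09638774] [0.56585371 0.11738975 0.1       ] [0.56310816 0.12063673 0.1       ]
slot [ 0.60098161 -0.09397935  0.1       ] [ 0.46904388 -0.08148223  0.1       ] yaw -0.09443809163121299
flange front mid [ 0.45872404 -0.08133437  0.02      ]
board edge yaw -0.06708539849428442
board edge yaw -0.07365851500629197
bar along from housing centre -0.009070051556630248 slot mid -0.008448063036549045 lat 0.0017642277528723393
bar [-516.81416527 -463.46564495   36.8352489 ]
en [-453.07113409 -266.75932187  109.63075333]
```

```bash
python3 -m creep '[[255,-280,-230,-60,-0.38],[255,-280,-230,-60,-0.38],[255,-280,-230,-60,-0.38],[255,-280,-230,-60,-0.38],[255,-280,-230,-60,-0.38],[255,-280,-230,-60,-0.38],[255,-280,-230,-60,-0.38],[255,-549,-450,-60,-0.38],[255,-549,-450,-60,-0.38],[255,-549,-450,-60,-0.38],[255,-549,-450,-60,-0.38],[255,-549,-450,-60,-0.38]]' 20
python3 - <<'E'
from h import *
print(tool([.569,-.0895,.25])); print(R.from_rotvec(ctrl.get_obs()['tool_rot']).as_matrix().round(3))
E
```

```text
t: 1.9
tool_pos: [0.4812, 0.1066, 0.2599]
tool_rot: [0.132, 3.138, 0.0]
contact_force: [1.1, 1.1, -0.7]
opening: -0.0003
[-103.9290333  -188.10788693    9.98468726]
[[-0.996  0.084  0.001]
 [ 0.084  0.996  0.   ]
 [-0.001  0.    -1.   ]]
```

```bash
python3 -m creep '[[255,-104,-188,10,0],[255,-104,-188,10,0],[255,-104,-188,10,0],[255,-104,-188,10,0],[255,-104,-188,10,0],[255,-104,-188,10,0],[255,-104,-188,10,0],[255,-104,-188,10,0]]'
python3 - <<'E'
from h import *
a=save('wrist','w1');b=save('side','s2');t=save('top','t2');print(tool([.569,-.0895,.25]))
print('proj bar wrist',proj('wrist',[.534,-.087,.17]),'tcp',proj('wrist',ctrl.get_obs()['tool_pos']))
for c in('wrist','side'):
  for l in('drive_grip','drive_unit'): print(c,l,[(d['rect'],round(d['conf'],2)) for d in ctrl.boxes_of(c,l)[:2]])
w=np.hstack([cv2.resize(a,(440,330)),cv2.resize(b[170:290,250:370],(330,330),interpolation=2)]);cv2.imwrite('pics/v3.png',w[:,:,::-1])
E
```

```text
t: 2.57
tool_pos: [0.5684, -0.0872, 0.2492]
tool_rot: [-0.133, -3.138, -0.001]
contact_force: [-0.8, 0.0, 0.5]
opening: -0.0002
[-0.92521427 -3.56799755 -0.15765676]
proj bar wrist [310.50273929 189.31344951] tcp [315.843557   279.82978911]
wrist drive_grip [([279.5, 175.4, 71.9, 28.3], 0.7)]
wrist drive_unit [([277.6, 93.8, 73.3, 153.8], 0.96)]
side drive_grip [([291.3, 209.5, 14.4, 27.1], 0.53)]
side drive_unit [([269.2, 214.5, 62.7, 63.7], 0.95)]
```

View pics/v3.png

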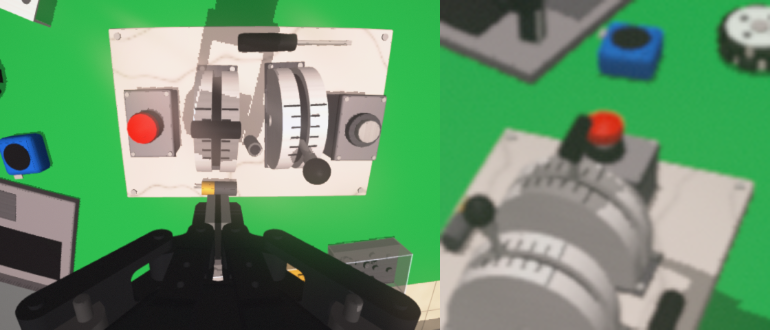

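```bash
python3 - <<'E'
from h import *
print('bar',atz('wrist',315.4,189.5,.172),'en',atz('wrist',531,190,.1))
A=atz('wrist',316,96,.02);B=atz('wrist',315,247,.02);print(A,B,(A+B)/2, np.linalg.norm(A-B))
for l in('enable_top',): print([(d['rect'],round(d['conf'],2)) for d in ctrl.boxes_of('wrist',l)[:2]])
E
```

```text
bar [ 0.53424953 -0.08401196  0.172     ] en [0.56199445 0.11453716 0.1       ]
[ 0.45933804 -0.07768943  0.02      ] [ 0.62815177 -0.09276807  0.02      ] [ 0.5437449  -0.08522875  0.02      ] 0.1694858050967891
[([513.4, 174.5, 39.4, 37.1], 0.58), ([278.1, 263.8, 69.4, 18.0], 0.47)]
```

```bash
python3 -m creep '[[255,0,-1,40,0],[255,0,-1,80,0],[255,0,-1,94,0],[255,0,-1,94,0],[255,6,-1,94,0],[255,10,-1,94,0],[255,13,-1,94,0],[255,15,-1,94,0],[255,17,-1,94,0],[255,19,-1,94,0],[255,21,-1,94,0]]'; for i in 1; do python3 -m creep '[[255,2,0,0,0],[255,4,0,0,0]]';done;  python3 -m creep '[[255,2,0,0,0],[255,4,0,0,0]]'
```

```text
t: 3.88
tool_pos: [0.5477, -0.0868, 0.1561]
tool_rot: [0.132, 3.138, -0.0]
contact_force: [-0.4, -0.2, -0.4]
opening: 0.0
t: 4.05
tool_pos: [0.5439, -0.0864, 0.1558]
tool_rot: [0.132, 3.138, -0.0]
contact_force: [1.1, -0.2, 0.1]
opening: 0.0
t: 4.22
tool_pos: [0.5397, -0.0861, 0.1558]
tool_rot: [0.132, 3.138, -0.0]
contact_force: [-0.2, 0.3, 1.3]
opening: 0.0002
```

```bash
python3 -m creep '[[255,1,0,0,0],[255,2,0,0,0]]'|grep -E 'pos|force';python3 -m creep '[[255,1,0,0,0],[255,2,0,0,0]]'|grep -E 'pos|force'
python3 - <<'E'
from h import *
a=save('wrist','w4');b=save('side','s4')
w=np.hstack([cv2.resize(a[100:340,200:440],(400,400)),cv2.resize(b[170:290,250:370],(400,400),interpolation=2)]);cv2.imwrite('pics/v4.png',w[:,:,::-1])
E
```

```text
tool_pos: [0.5372, -0.0858, 0.1552]
contact_force: [-0.7, -0.5, 0.3]
tool_pos: [0.5354, -0.0856, 0.1552]
contact_force: [0.2, 0.6, 0.4]
```

View pics/v4.png

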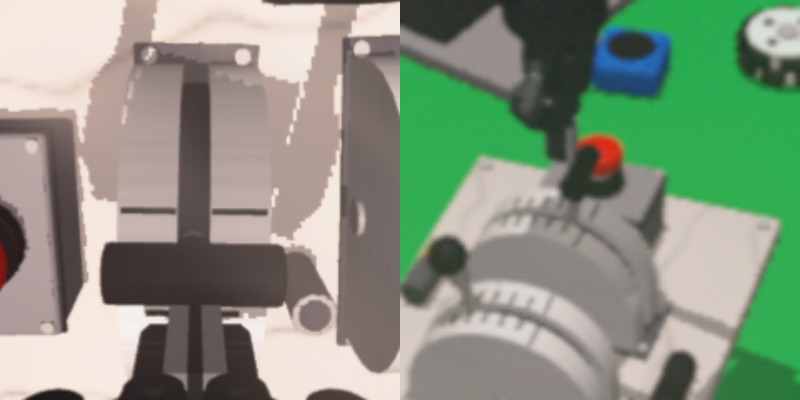

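The fingertips are on the far side of the crossbar, just about touching, and the lever has hardly moved. I'll keep pulling in small steps.

```bash
python3 - <<'E'
from h import *
print('bar',atz('wrist',317,264.5,.172))
E
python3 -m creep '[[255,1.5,0,0,0],[255,3,0,0,0]]'|grep -E 'pos|force'
python3 -m creep '[[255,1.5,0,0,0],[255,3,0,0,0]]'|grep -E 'pos|force'
python3 -m creep '[[255,1.5,0,0,0],[255,3,0,0,0]]'|grep -E 'pos|force'
python3 -m creep '[[255,1.5,0,0,0],[255,3,0,0,0]]'|grep -E 'pos|force'
```

```text
bar [ 0.52039534 -0.08377199  0.172     ]
tool_pos: [0.5326, -0.0854, 0.1554]
contact_force: [-0.1, -0.6, -0.2]
tool_pos: [0.5295, -0.0851, 0.1555]
contact_force: [0.8, -0.8, -0.6]
tool_pos: [0.5265, -0.0849, 0.1555]
contact_force: [0.5, -0.2, -0.5]
tool_pos: [0.5236, -0.0846, 0.1555]
contact_force: [-0.1, -0.0, 0.7]
```

```bash
python3 - <<'E'
from h import *
a=save('wrist','w5');b=save('side','s5')
for c in('wrist','side'): print(c,[(d['rect'],round(d['conf'],2)) for d in ctrl.boxes_of(c,'drive_grip')[:2]])
w=np.hstack([cv2.resize(a[100:340,200:440],(400,400)),cv2.resize(b[190:250,270:330],(400,400),interpolation=2)]);cv2.imwrite('pics/v5.png',w[:,:,::-1])
E
```

```text
wrist [([261.4, 258.0, 108.6, 52.0], 0.88)]
side [([297.6, 217.1, 11.9, 23.5], 0.63)]
```

View pics/v5.png

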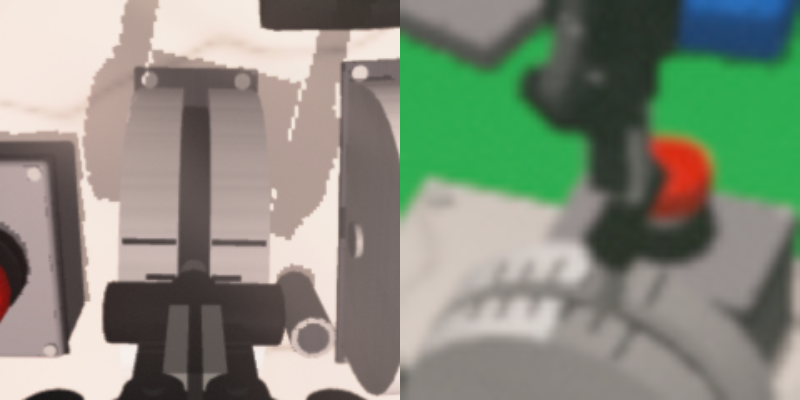

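```bash
python3 - <<'E'
from h import *
for r in (285,): print('bar',atz('wrist',317,r,.17), 'topedge',atz('wrist',317,270,.17))
print(tri([('wrist',316,286),('side',303.5,228.5)]))
for e in (-.042,-.0217,-.0):
  X=np.array([.5437+e,-.0855-e*.085,.048+np.sqrt(.125**2-e*e)]); print(e,proj('wrist',X),proj('side',X))
print(proj('side',ctrl.get_obs()['tool_pos']),proj('wrist',ctrl.get_obs()['tool_pos']))
E
python3 -m creep '[[255,1.5,0,0,0],[255,3,0,0,0]]'|grep -E 'pos|force'
python3 -m creep '[[255,1.5,0,0,0],[255,3,0,0,0]]'|grep -E 'pos|force'
```

```text
bar [ 0.52001645 -0.08375919  0.17      ] topedge [ 0.51230874 -0.08311936  0.17      ]
[ 0.52668919 -0.08472264  0.14717847]
-0.042 [317.63921473 245.66254475] [311.27192425 224.23862692]
-0.0217 [317.56318349 289.75102578] [303.52798118 220.91925662]
-0.0 [317.4629023  331.73855119] [295.33611601 218.57086828]
[303.1693212  225.33909108] [315.81419884 279.79497938]
tool_pos: [0.5207, -0.0844, 0.1555]
contact_force: [-0.5, 0.7, 0.1]
tool_pos: [0.5175, -0.0841, 0.1554]
contact_force: [-0.4, -0.1, -0.6]
```

```bash
python3 - <<'E'
from h import *
a=save('wrist','w6');b=save('side','s6')
for c in('wrist','side'): print(c,[(d['rect'],round(d['conf'],2)) for d in ctrl.boxes_of(c,'drive_grip')[:2]],[(d['rect'],round(d['conf'],2)) for d in ctrl.boxes_of(c,'drive_unit')[:1]])
for e in (-.042,-.0217,-.0):
  X=np.array([.5437+e,-.0855-e*.085,.048+np.sqrt(.125**2-e*e)]); print(e,proj('wrist',X),proj('side',X))
c=ctrl.calibration('wrist');print(c['fx'],-np.array(c['R']).T@c['t'],np.array(c['R']).round(2))
w=np.hstack([cv2.resize(a[200:360,220:420],(450,360)),cv2.resize(b[190:250,280:330],(350,360),interpolation=2)[:360]]);cv2.imwrite('pics/v6.png',w[:,:,::-1])
E
```

```text
wrist [([264.4, 264.4, 103.9, 54.0], 0.85)] [([264.9, 148.0, 106.2, 180.8], 0.69)]
side [([297.2, 220.3, 10.2, 19.2], 0.51), ([309.4, 211.1, 7.3, 10.3], 0.15)] [([267.2, 224.7, 64.6, 52.5], 0.77)]
-0.042 [317.62290888 257.46177694] [311.27192425 224.23862692]
-0.0217 [317.5466626  300.99583177] [303.52798118 220.91925662]
-0.0 [317.44682971 342.17801126] [295.33611601 218.57086828]
351.8326385360939 [ 0.44296114 -0.07752353  0.32397136] [[ 0.08  1.   -0.  ]
 [ 0.95 -0.08  0.29]
 [ 0.29 -0.02 -0.96]]
```

View pics/v6.png

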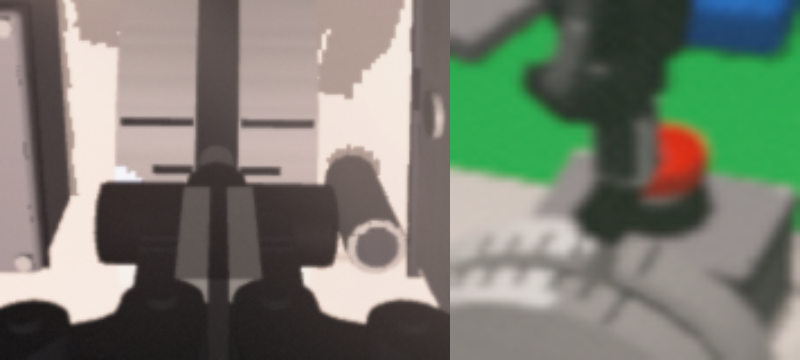

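```bash
python3 - <<'E'
from h import *
b=cv2.imread('pics/side6.png') if 0 else cv2.imread('pics/s6.png'); a=cv2.imread('pics/w6.png'); s4=cv2.imread('pics/s4.png')
def draw(im,cam,x0,y0,w,h,k,bars):
    z=cv2.resize(im[y0:y0+h,x0:x0+w],None,fx=k,fy=k,interpolation=cv2.INTER_CUBIC)
    z=cv2.convertScaleAbs(z,alpha=1.6,beta=15)
    P=lambda X:tuple(int(q) for q in (proj(cam,X)+.5-[x0,y0])*k)
    for e,col in bars:
        B=np.array([.5437+e,-.0855-e*.085,.048+np.sqrt(.125**2-e*e)])
        for s in(-1,1):
            cv2.circle(z,P(B+s*.025*np.array([.085,.996,0])),4,col,1)
    tp=ctrl.get_obs()['tool_pos']
    for dz in(0,.02,.04): cv2.circle(z,P(tp+[0,0,dz]),3,(0,255,255),1)
    return z
bars=[(-.042,(255,0,0)),(-.0217,(0,255,0))]
A=draw(b,'side',275,180,50,75,8,bars); B=draw(a,'wrist',250,230,134,200,3,bars)
cv2.imwrite('pics/v7.png',np.hstack([A,B[:600,:400]]))
print(ctrl.get_obs()['contact_force'],ctrl.get_obs()['tool_pos'])
E
```

```text
[0.50575082 1.60301244 0.2805862 ] [ 0.51777511 -0.08417512  0.15551799]
```

View pics/v7.png

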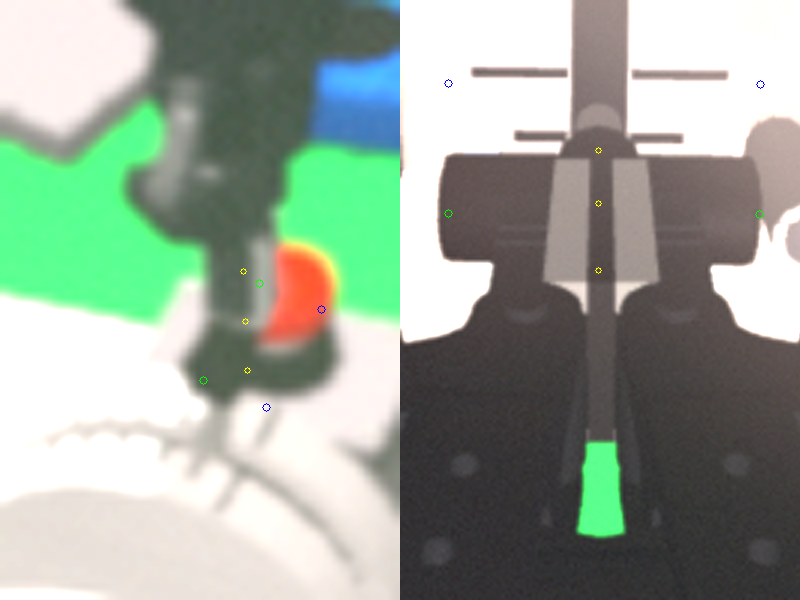

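The side view shows the shut fingertips ending about 20 mm above the projected TCP, so they are skimming over the bar. The lever now sits in the first notch. I'll go back to the far side and come down lower.

```bash
python3 -m creep '[[255,0,0,-30,0],[255,0,0,-30,0],[255,-36,0,-30,0],[255,-36,0,-30,0],[255,-36,0,0,0],[255,-36,0,10,0],[255,-36,0,17,0],[255,-36,0,20,0],[255,-36,0,20,0]]'|grep -E 'pos|force'
python3 -m creep '[[255,4,0,0,0],[255,7,0,0,0],[255,7,0,0,0]]'|grep -E 'pos|force'
python3 -m creep '[[255,1.5,0,0,0],[255,3,0,0,0],[255,3,0,0,0]]'|grep -E 't:|pos|force'
python3 -m creep '[[255,1.5,0,0,0],[255,3,0,0,0],[255,3,0,0,0]]'|grep -E 'pos|force'
python3 - <<'E'
from h import *
a=save('wrist','w8');b=save('side','s8')
w=np.hstack([cv2.resize(a[200:380,220:420],(400,360)),cv2.resize(b[190:250,275:335],(360,360),interpolation=2)]);cv2.imwrite('pics/v8.png',w[:,:,::-1])
E
```

```text
tool_pos: [0.5531, -0.0871, 0.135]
contact_force: [-0.6, 0.5, 0.2]
tool_pos: [0.5467, -0.0867, 0.1367]
contact_force: [-0.4, -0.2, -1.1]
t: 7.4
tool_pos: [0.5435, -0.0863, 0.1358]
tool_rot: [0.132, 3.138, -0.0]
contact_force: [0.2, 0.2, -0.2]
tool_pos: [0.5406, -0.0861, 0.1355]
contact_force: [-0.2, -0.2, 0.6]
```

View pics/v8.png

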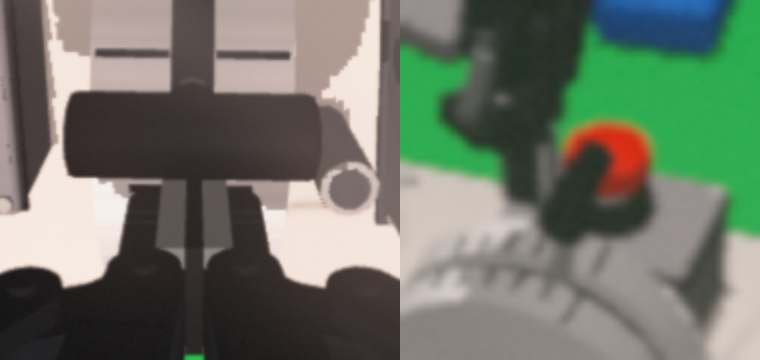

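```bash
python3 - <<'E'
from h import *
print('bar',atz('wrist',317,268,.171))
E
for i in 1; do python3 -m creep '[[255,1,0,0,0],[255,2,0,0,0],[255,2,0,0,0]]'|grep -E 'pos|force'; done
python3 -m creep '[[255,1,0,0,0],[255,2,0,0,0],[255,2,0,0,0]]'|grep -E 'pos|force'
python3 -m creep '[[255,1,0,0,0],[255,2,0,0,0],[255,2,0,0,0]]'|grep -E 'pos|force'
python3 -m creep '[[255,1,0,0,0],[255,2,0,0,0],[255,2,0,0,0]]'|grep -E 'pos|force'
```

```text
bar [ 0.51972297 -0.08377277  0.171     ]
tool_pos: [0.5389, -0.0859, 0.1355]
contact_force: [1.1, 0.0, -1.3]
tool_pos: [0.5367, -0.0857, 0.1355]
contact_force: [1.3, -0.3, -1.7]
tool_pos: [0.5343, -0.0855, 0.1355]
contact_force: [1.7, -0.6, -1.0]
tool_pos: [0.5319, -0.0853, 0.1353]
contact_force: [-0.5, -0.1, 0.1]
```

```bash
python3 -m creep '[[255,2,0,0,0],[255,4,0,0,0],[255,4,0,0,0]]'|grep -E 'pos|force'
python3 -m creep '[[255,2,0,0,0],[255,4,0,0,0],[255,4,0,0,0]]'|grep -E 'pos|force'
python3 -m creep '[[255,2,0,0,0],[255,4,0,0,0],[255,4,0,0,0]]'|grep -E 'pos|force'
python3 -m creep '[[255,1,0,0,0],[255,2,0,0,0],[255,2,0,0,0]]'|grep -E 'pos|force'
python3 - <<'E'
from h import *
a=save('wrist','w9')
for c in('wrist',): print(c,[(d['rect'],round(d['conf'],2)) for d in ctrl.boxes_of(c,'drive_grip')[:2]])
for e in (-.046,-.042,-.0217,-.0):
  X=np.array([.5437+e,-.0855-e*.085,.048+np.sqrt(.125**2-e*e)]); print(e,proj('wrist',X))
E
```

```text
tool_pos: [0.528, -0.085, 0.1353]
contact_force: [0.2, 0.1, 0.1]
tool_pos: [0.5243, -0.0847, 0.1354]
contact_force: [0.1, 0.3, 0.1]
tool_pos: [0.5204, -0.0844, 0.1354]
contact_force: [0.4, 0.0, 0.1]
tool_pos: [0.5188, -0.0843, 0.1355]
contact_force: [1.4, -1.1, -1.1]
wrist [([258.1, 240.6, 120.0, 49.2], 0.78), ([591.7, 264.5, 48.3, 51.7], 0.6)]
-0.046 [317.80100211 261.55585914]
-0.042 [317.78720905 271.68899329]
-0.0217 [317.69926944 320.68451958]
-0.0 [317.58154672 366.21404357]
```

```bash
python3 -m creep '[[255,1,0,0,0],[255,2,0,0,0],[255,2,0,0,0]]'|grep -E 'pos|force'
python3 -m creep '[[255,1,0,0,0],[255,1.5,0,0,0],[255,1.5,0,0,0]]'|grep -E 'pos|force'
python3 -m creep '[[255,1,0,0,0],[255,1.5,0,0,0],[255,1.5,0,0,0]]'|grep -E 'pos|force'
```

```text
tool_pos: [0.5171, -0.0841, 0.1355]
contact_force: [4.0, -0.7, -2.7]
tool_pos: [0.5169, -0.0841, 0.1356]
contact_force: [9.9, -1.0, -5.6]
tool_pos: [0.5169, -0.0841, 0.1358]
contact_force: [14.9, -2.3, -8.0]
```

End stop felt (15 N, no further travel). I'll back off and go over to the arming button.

```bash
python3 -m creep '[[255,-8,0,0,0],[255,-16,0,0,0],[255,-16,0,-40,0],[255,-16,0,-80,0],[255,-16,0,-120,0],[255,-30,40,-130,0],[255,-30,204,-130,0],[255,-30,204,-130,0],[255,-30,204,-130,0],[255,-30,204,-130,0],[255,-30,204,-130,0],[255,-30,204,-130,0]]'
python3 - <<'E'
from h import *
a=save('wrist','w10');save('side','s10');t=save('top','t10')
for c in('wrist','top','side'):
  for l in('enable_top','drive_grip'): print(c,l,[(d['rect'],round(d['conf'],2)) for d in ctrl.boxes_of(c,l)[:2]])
print(tool([.564,.117,.1]),proj('wrist',[.564,.117,.1]),proj('wrist',[.5017,-.082,.1655]),proj('wrist',[.522,-.0835,.171]))
im=a.copy()
cv2.circle(im,tuple(proj('wrist',[.564,.117,.1]).astype(int)),3,(255,0,0),1);cv2.circle(im,tuple(proj('wrist',[.5017,-.082,.1655]).astype(int)),3,(255,0,0),1)
cv2.imwrite('pics/v9.png',im[:,:,::-1])
E
```

```text
t: 11.6
tool_pos: [0.5604, 0.1189, 0.2653]
tool_rot: [-0.125, -3.137, 0.001]
contact_force: [-1.2, 0.1, 0.3]
opening: -0.0002
wrist enable_top [([299.3, 193.9, 34.1, 36.6], 0.66)]
wrist drive_grip [([18.5, 161.1, 81.6, 33.4], 0.94)]
top enable_top [([327.0, 208.0, 23.2, 18.6], 0.38)]
top drive_grip [([328.1, 210.7, 19.7, 9.7], 0.67), ([464.7, 229.1, 39.5, 37.7], 0.47)]
side enable_top []
side drive_grip [([304.7, 216.9, 14.1, 23.7], 0.66)]
[ -3.11621629   1.20397824 165.55423461] [317.43473831 213.01277726] [ 58.00107716 176.53958401] [ 58.53041593 203.45053844]
```

View pics/v9.png

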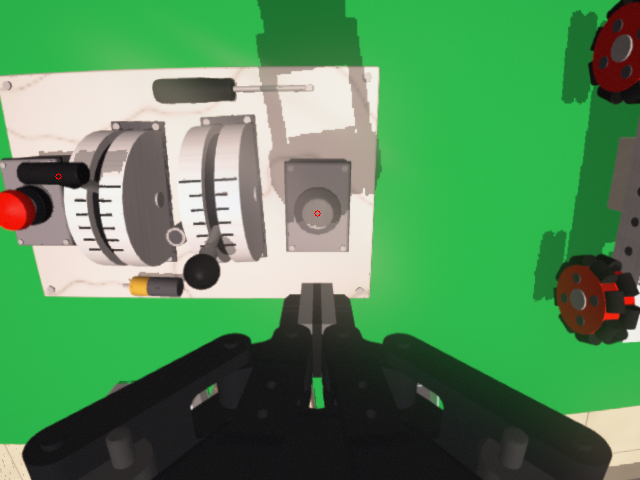

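The crossbar sits at idle (~(53,174), predicted (58,176)), and the button is where I estimated it, at (317,212). Now the press.

```bash
python3 -m creep '[[255,-3,-1,40,0],[255,-3,-1,80,0],[255,-3,-1,120,0],[255,-3,-1,145,0],[255,-3,-1,155,0],[255,-3,-1,160,0],[255,-3,-1,163,0],[255,-3,-1,163,0]]'|grep -E 'pos|force'
python3 -m creep '[[255,0,0,2,0],[255,0,0,4,0],[255,0,0,4,0]]'|grep -E 'pos|force'
python3 -m creep '[[255,0,0,2,0],[255,0,0,4,0],[255,0,0,4,0]]'|grep -E 'pos|force'
```

```text
tool_pos: [0.5649, 0.1157, 0.1042]
contact_force: [0.3, 0.5, 0.4]
tool_pos: [0.5644, 0.1157, 0.0996]
contact_force: [-0.0, -0.4, -0.6]
tool_pos: [0.5634, 0.1157, 0.0941]
contact_force: [0.3, 0.5, -0.2]
```

```bash
python3 -m creep '[[255,0,0,3,0],[255,0,0,6,0],[255,0,0,6,0]]'|grep -E 'pos|force'
python3 -m creep '[[255,0,0,2,0],[255,0,0,4,0],[255,0,0,4,0]]'|grep -E 'pos|force'
python3 -m creep '[[255,0,0,2,0],[255,0,0,3,0],[255,0,0,3,0]]'|grep -E 'pos|force'
```

```text
tool_pos: [0.563, 0.1157, 0.0875]
contact_force: [-1.0, -0.0, 0.4]
tool_pos: [0.5633, 0.1157, 0.0839]
contact_force: [0.4, 0.3, 0.3]
tool_pos: [0.5634, 0.1157, 0.0812]
contact_force: [0.4, 0.2, -0.3]
```

```bash
python3 -m creep '[[255,0,0,2,0],[255,0,0,3,0],[255,0,0,3,0]]'|grep -E 'pos|force'
python3 -m creep '[[255,0,0,2,0],[255,0,0,3,0],[255,0,0,3,0]]'|grep -E 'pos|force'
python3 -m creep '[[255,0,0,1,0],[255,0,0,2,0],[255,0,0,2,0]]'|grep -E 'pos|force'
```

```text
tool_pos: [0.5634, 0.1157, 0.0781]
contact_force: [0.3, 0.2, -0.3]
tool_pos: [0.5634, 0.1157, 0.0751]
contact_force: [-0.2, 0.1, 0.9]
tool_pos: [0.5637, 0.1157, 0.0736]
contact_force: [-0.9, -0.2, 1.9]
```

```bash
python3 -m creep '[[255,0,0,1,0],[255,0,0,2,0],[255,0,0,2,0]]'|grep -E 'pos|force'
python3 -m creep '[[255,0,0,1,0],[255,0,0,2,0],[255,0,0,2,0]]'|grep -E 'pos|force'
python3 -m creep '[[255,0,0,1,0],[255,0,0,2,0],[255,0,0,2,0]]'|grep -E 'pos|force'
```

```text
tool_pos: [0.5638, 0.1157, 0.0716]
contact_force: [-1.5, -0.0, 2.9]
tool_pos: [0.5638, 0.1157, 0.0696]
contact_force: [-2.0, -1.2, 4.4]
tool_pos: [0.5638, 0.1157, 0.0687]
contact_force: [-4.0, -0.0, 8.8]
```

```bash
python3 -m creep '[[255,0,0,1,0],[255,0,0,2,0],[255,0,0,2,0]]'|grep -E 'pos|force'
python3 -m creep '[[255,0,0,0.5,0],[255,0,0,1,0],[255,0,0,1,0]]'|grep -E 't:|pos|force'
```

```text
tool_pos: [0.5639, 0.1157, 0.0685]
contact_force: [-8.7, -1.6, 17.7]
t: 15.97
tool_pos: [0.564, 0.1157, 0.0684]
tool_rot: [-0.131, -3.138, 0.001]
contact_force: [-11.5, -1.2, 22.4]
```

Button bottomed out: travel ends at 0.0685 and the force climbs stiffly to 22 N. Next, lift off and go round to the robot's side of the crossbar.

```bash
python3 -m creep '[[255,0,0,-40,0],[255,0,0,-80,0],[255,0,0,-120,0],[255,0,0,-160,0],[255,0,0,-195,0],[255,79,-202,-195,0],[255,79,-202,-195,0],[255,79,-202,-195,0],[255,79,-202,-195,0],[255,79,-202,-195,0],[255,79,-202,-195,0],[255,79,-202,-195,0]]'|grep -E 'pos|force'
python3 - <<'E'
from h import *
a=save('wrist','w11')
print([(d['rect'],round(d['conf'],2)) for d in ctrl.boxes_of('wrist','drive_grip')[:2]])
print(tool([.468,-.079,.132]))
for e in (-.042,-.0217): print(proj('wrist',[.5437+e,-.0855-e*.085,.048+np.sqrt(.125**2-e*e)]))
E
```

```text
tool_pos: [0.4671, -0.081, 0.2588]
contact_force: [0.1, -0.4, 0.0]
[([287.9, 256.3, 62.4, 25.9], 0.74)]
[  0.14442585  -0.3541207  127.02459127]
[315.53476999 270.77801325]
[315.51917463 296.79113595]
```

```bash
python3 -m creep '[[255,0,0,40,0],[255,0,0,80,0],[255,0,0,110,0],[255,0,0,122,0],[255,0,0,127,0],[255,-4,0,127,0],[255,-8,0,127,0],[255,-10,0,127,0],[255,-10,0,127,0]]'|grep -E 'pos|force'
python3 -m creep '[[255,-1.5,0,0,0],[255,-3,0,0,0],[255,-3,0,0,0]]'|grep -E 'pos|force'
python3 -m creep '[[255,-1.5,0,0,0],[255,-3,0,0,0],[255,-3,0,0,0]]'|grep -E 'pos|force'
```

```text
tool_pos: [0.48, -0.0802, 0.135]
contact_force: [0.4, -0.2, 0.3]
tool_pos: [0.4813, -0.0803, 0.1331]
contact_force: [-0.2, 0.1, 0.2]
tool_pos: [0.4836, -0.0804, 0.1326]
contact_force: [-3.9, -0.7, 3.0]
```

```bash
python3 -m creep '[[255,-1,0,0,0],[255,-2,0,0,0],[255,-2,0,0,0]]'|grep -E 'pos|force'
python3 -m creep '[[255,-1,0,0,0],[255,-2,0,0,0],[255,-2,0,0,0]]'|grep -E 'pos|force'
python3 -m creep '[[255,-1,0,0,0],[255,-2,0,0,0],[255,-2,0,0,0]]'|grep -E 'pos|force'
```

```text
tool_pos: [0.4854, -0.0806, 0.1326]
contact_force: [-5.1, -0.6, 4.1]
tool_pos: [0.488, -0.0807, 0.1325]
contact_force: [-2.9, -0.8, 1.7]
tool_pos: [0.4905, -0.0808, 0.1324]
contact_force: [-0.2, -0.7, 0.5]
```

```bash
python3 -m creep '[[255,-1,0,0,0],[255,-2,0,0,0],[255,-2,0,0,0]]'|grep -E 'pos|force'
python3 -m creep '[[255,-1,0,0,0],[255,-2,0,0,0],[255,-2,0,0,0]]'|grep -E 'pos|force'
python3 - <<'E'
from h import *
a=save('wrist','w12')
print([(d['rect'],round(d['conf'],2)) for d in ctrl.boxes_of('wrist','drive_grip')[:2]])
for e in (-.042,-.0217,0): print(proj('wrist',[.5437+e,-.0855-e*.085,.048+np.sqrt(.125**2-e*e)]))
E
```

```text
tool_pos: [0.4924, -0.081, 0.1324]
contact_force: [0.6, -0.4, -0.7]
tool_pos: [0.4942, -0.0812, 0.1325]
contact_force: [-0.3, -0.4, 0.1]
[([313.1, 381.1, 8.4, 15.7], 0.69)]
[315.34328435 327.14635382]
[315.2785895  373.85808046]
[315.24430346 415.7978653 ]
```

```bash
python3 - <<'E'
from h import *
save('side','s12');save('top','t12')
for c in('side','top'):
  print(c,[(np.round(d['rect'],1),round(d['conf'],2)) for d in ctrl.boxes_of(c,'drive_grip')[:1]])
  for e in (-.042,-.0217,0,.0217): print(proj(c,[.5437+e,-.0855-e*.085,.048+np.sqrt(.125**2-e*e)]))
E
python3 -m creep '[[255,-1.5,0,0,0],[255,-3,0,0,0],[255,-3,0,0,0]]'|grep -E 'pos|force'
python3 -m creep '[[255,-1.5,0,0,0],[255,-3,0,0,0],[255,-3,0,0,0]]'|grep -E 'pos|force'
```

```text
side []
[311.27192425 224.23862692]
[303.52798118 220.91925662]
[295.33611601 218.57086828]
[287.27953316 217.41067175]
top [(array([327.2, 172.9,  27.1,  63.7]), 0.3)]
[337.77335096 215.59692879]
[338.66613943 207.03419614]
[339.59764886 198.06378379]
[340.49771879 189.35942095]
tool_pos: [0.4972, -0.0814, 0.1325]
contact_force: [0.3, -0.3, -0.3]
tool_pos: [0.5001, -0.0817, 0.1325]
contact_force: [-0.3, 0.0, -0.1]
```

One click (force peaked at 5 N and dropped, then free travel). On to the second.

```bash
python3 -m creep '[[255,-1,0,0,0],[255,-2,0,0,0],[255,-2,0,0,0]]'|grep -E 'pos|force'
python3 -m creep '[[255,-1,0,0,0],[255,-2,0,0,0],[255,-2,0,0,0]]'|grep -E 'pos|force'
python3 -m creep '[[255,-1,0,0,0],[255,-2,0,0,0],[255,-2,0,0,0]]'|grep -E 'pos|force'
python3 -m creep '[[255,-1,0,0,0],[255,-2,0,0,0],[255,-2,0,0,0]]'|grep -E 'pos|force'
python3 -m creep '[[255,-1,0,0,0],[255,-2,0,0,0],[255,-2,0,0,0]]'|grep -E 'pos|force'
```

```text
tool_pos: [0.502, -0.0818, 0.1325]
contact_force: [-0.5, 0.1, 0.4]
tool_pos: [0.5038, -0.082, 0.1325]
contact_force: [-1.9, -0.1, 2.2]
tool_pos: [0.5057, -0.0822, 0.1326]
contact_force: [-4.2, 0.3, 2.9]
tool_pos: [0.5081, -0.0824, 0.1325]
contact_force: [-2.8, 0.6, 2.3]
tool_pos: [0.5104, -0.0825, 0.1324]
contact_force: [-1.0, 0.3, 0.5]
```

```bash
python3 -m creep '[[255,-1,0,0,0],[255,-2,0,0,0],[255,-2,0,0,0]]'|grep -E 'pos|force'
python3 -m creep '[[255,-1,0,0,0],[255,-2,0,0,0],[255,-2,0,0,0]]'|grep -E 'pos|force'
python3 -m creep '[[255,-1,0,0,0],[255,-2,0,0,0],[255,-2,0,0,0]]'|grep -E 'pos|force'
python3 - <<'E'
from h import *
save('side','s13');save('top','t13')
for c in('side','top'): print(c,[(np.round(d['rect'],1),round(d['conf'],2)) for d in ctrl.boxes_of(c,'drive_grip')[:1]])
E
```

```text
tool_pos: [0.5124, -0.0826, 0.1324]
contact_force: [0.5, -0.6, -0.7]
tool_pos: [0.5142, -0.0828, 0.1325]
contact_force: [1.0, 0.1, 0.3]
tool_pos: [0.5161, -0.083, 0.1325]
contact_force: [0.1, 0.5, 0.7]
side []
top []
```

```bash
python3 -m creep '[[255,-2,0,0,0],[255,-4,0,0,0],[255,-4,0,0,0]]'|grep -E 'pos|force'
python3 -m creep '[[255,-1,0,0,0],[255,-2,0,0,0],[255,-2,0,0,0]]'|grep -E 'pos|force'
python3 -m creep '[[255,-1,0,0,0],[255,-2,0,0,0],[255,-2,0,0,0]]'|grep -E 'pos|force'
python3 -m creep '[[255,-1,0,0,0],[255,-2,0,0,0],[255,-2,0,0,0]]'|grep -E 'pos|force'
python3 -m creep '[[255,-1,0,0,0],[255,-2,0,0,0],[255,-2,0,0,0]]'|grep -E 'pos|force'
python3 -m creep '[[255,-1,0,0,0],[255,-2,0,0,0],[255,-2,0,0,0]]'|grep -E 't:|pos|force'
```

```text
tool_pos: [0.5202, -0.0834, 0.1326]
contact_force: [-0.4, -0.1, 0.6]
tool_pos: [0.522, -0.0835, 0.1325]
contact_force: [-0.0, 0.1, 0.2]
tool_pos: [0.5239, -0.0836, 0.1325]
contact_force: [-0.2, 0.5, -0.5]
tool_pos: [0.5257, -0.0838, 0.1325]
contact_force: [-0.9, -0.4, 1.2]
tool_pos: [0.5277, -0.084, 0.1325]
contact_force: [-2.8, 0.1, 2.2]
t: 24.07
tool_pos: [0.5302, -0.0843, 0.1325]
tool_rot: [0.132, 3.138, -0.0]
contact_force: [-1.9, 0.3, 0.7]
```

```bash
python3 -m creep '[[255,-1,0,0,0],[255,-2,0,0,0],[255,-2,0,0,0]]'|grep -E 'pos|force'
python3 -m creep '[[255,-1,0,0,0],[255,-2,0,0,0],[255,-2,0,0,0]]'|grep -E 'pos|force'
```

```text
tool_pos: [0.5323, -0.0844, 0.1325]
contact_force: [-1.1, -0.9, 1.3]
tool_pos: [0.5342, -0.0845, 0.1325]
contact_force: [1.3, 0.7, 0.4]
```

```bash
python3 -m creep '[[255,-1,0,0,0],[255,-2,0,0,0],[255,-2,0,0,0]]'|grep -E 'pos|force'
python3 -m creep '[[255,10,0,0,0],[255,25,0,0,0],[255,45,0,0,0],[255,60,0,-20,0],[255,60,0,-60,0],[255,60,0,-100,0],[255,60,0,-120,0],[255,60,0,-120,0]]'|grep -E 'pos|force'
python3 - <<'E'
from h import *
a=save('wrist','w14');b=save('side','s14');t=save('top','t14')
im=a.copy()
for c in('wrist','side','top'):
  print(c,[(np.round(d['rect'],1),round(d['conf'],2)) for d in ctrl.boxes_of(c,'drive_grip')[:1]])
  for e in (0,.0217,.043):
    p=proj(c,[.5437+e,-.0855-e*.085,.048+np.sqrt(.125**2-e*e)]);print(e,p)
    if c=='wrist': cv2.circle(im,tuple(p.astype(int)),3,(255,0,0),1)
w=np.hstack([im[120:480,150:550],cv2.resize(b[170:290,245:365],(360,360),interpolation=2)]);cv2.imwrite('pics/v10.png',w[:,:,::-1])
E
```

```text
tool_pos: [0.5361, -0.0847, 0.1325]
contact_force: [-0.2, 0.7, 0.5]
tool_pos: [0.4781, -0.0805, 0.2595]
contact_force: [0.4, 0.4, 0.7]
wrist []
0 [315.47736638 320.24915052]
0.0217 [315.46617368 342.61620701]
0.043 [315.46716211 360.38251326]
side [(array([282. , 209.3,   9.8,  23.6]), 0.55)]
0 [295.33611601 218.57086828]
0.0217 [287.27953316 217.41067175]
0.043 [279.55191972 217.46937855]
top []
0 [339.59764886 198.06378379]
0.0217 [340.49771879 189.35942095]
0.043 [341.340937   181.16675247]
```

View pics/v10.png

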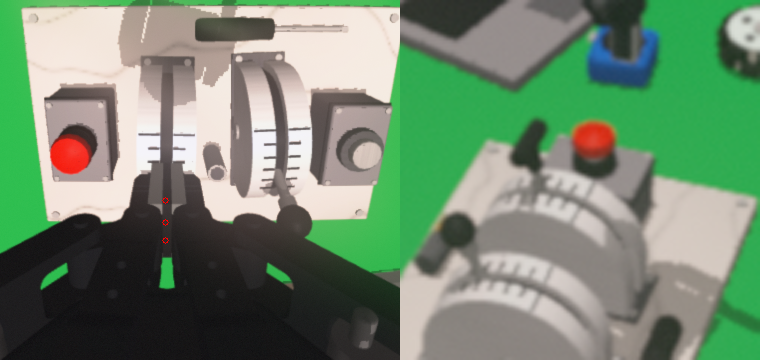

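The side view shows the drive crossbar at ~(287,217), where the third notch is predicted (287.3,217.4). The lift lever, socket and screwdriver are undisturbed and the arm is clear.

```bash
python3 -m creep '[[255,0,0,-30,0],[255,0,0,-30,0],[255,0,0,-30,0]]'|grep -E 't:|pos|force'; python3 -c "
from station import ctrl; print(ctrl.finish_job())"
```

```text
t: 26.03
tool_pos: [0.4764, -0.0798, 0.2831]
tool_rot: [0.132, 3.137, -0.001]
contact_force: [0.1, -0.6, -1.5]
the job is handed in; nothing more can be done
None
```

The job is handed in at about 26 s, with the drive lever resting in the third notch. I drew it back with shut fingertips to its idle stop, pressed the arming button, then pushed it forward three clicks.

**Idle stop:** the lever stopped moving while the force rose to about 15 N. It then sat at idle in the pictures before and after the button press.

**Arming button:** it went down about 6.5 mm and then held firm at 22 N along z, so it was fully in.

**Three clicks:** each time I felt the force build, drop, and then free travel. The peaks fell from about 5 N to 4 N to 3 N, lower than the 6 to 7 N given. I stopped about 11 mm before the fingers would have touched the bar again.

**Last check:** the side camera put the crossbar at pixel column 286.9, against 287.3 predicted for the third notch. The arm was clear, with no contact force beyond noise. The wrist and top cameras did not find the crossbar in that last look, so this rests on the side view and the felt clicks.

**First pull missed:** the shut fingertips end about 25 mm short of the reported TCP, so they skimmed over the bar. The lever looked between notches at the start (crossbar about 9 mm short of the second) and was in the first after that pass. I then went lower and finished the pull.

The lift lever, stop button and loose parts looked undisturbed in the pictures I viewed.

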